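Stand a board in the inspection shuttle and hold its index plunger out

ROBOT

A 7-joint arm with a two-finger parallel gripper is mounted at the origin on the work surface. World frame = base frame: x ahead of the robot, y to its left, z up, the work surface at z = 0. Lengths are in m, angles in rad, forces in N, time in s.
With the tool pointing down it reaches from about 0.425 to 0.875 m from the base axis. Payload 8.4 kg.
Tool frame: the origin (TCP) lies on the centre line of the jaws, within the pads' length; the fingertips stand 17 mm ahead of it and the grasp point (between the pads) lies 2 mm behind it (robot.tip_extent is the distance from the TCP to the fingertips, in m); z points along the fingers, y is the line along which they close (so a half turn about z gives the same grasp; the last joint's range is limited). The gripper opens to 85 mm and grips with 20 to 120 N. Pads are 22 mm wide; open, the fingers measure 114 mm over their backs; the gripper's body (76 mm by 85 mm) begins 54 mm behind the grasp point. The pads swing forward as they close: fully open they stand 13 mm farther back than shut.
Start: joints at [-1.259, 0.333, 0.04, 1.465, -0.013, 1.343, -0.059], TCP at [0.26, 0.596, 0.248] pointing down, gripper open.
Joint ranges: [-2.58, 2.58], [-0.38, 2.09], [-1.3, 1.39], [0.25, 2.4], [-1.5, 4.64], [0.08, 2.09], [-2.65, 2.65]. Speed limits (rad/s): [2.22, 2.22, 2.79, 2.79, 3.14, 3.14, 3.14].

INTERFACE

Orientations are given as a unit quaternion [w, x, y, z].
In Python, from rig import robot gives the robot as it stands. Calls block until the motion is done:
- robot.move_ptp(position, orientation): joint-space move of the TCP to a pose.
- robot.move_l(position, orientation=None, feed=0.15): straight line of the TCP; orientation=None keeps the orientation; feed is the mean speed in m/s.
- robot.goto_joints(angles): joint-space move.
- robot.grip(opening): opening from 0.0 (shut) to 1.0 (fully open); the grip force is fixed at half the most; returns when the fingers have stopped.
- robot.pause(seconds).
- robot.ik(position, orientation): joint angles nearest the present ones, or None.
- robot.get_image(name): name is "side" or "top"; returns the picture (384x512x3 uint8, blue, green, red); there is no depth.
- robot.camera_params(name): a dict with "intrinsics" (3x3 intrinsics, pixels), "camera_from_world" (4x4, takes a point from world to camera coordinates). Camera axes: x right, y down, z forward; pixel columns grow to the right and rows downward; lengths in m; the calibration is good to about 2 mm. A picture is of the moment at which its call begins. camera_params takes no time and is no camera call.
A pose or a line that the arm cannot do raises robot.PlanningError and nothing moves.
- robot.hand_in(): hands the job in; it is judged then, once.
Readings, each from a call of its own:
- robot.read_clock(): time.
- robot.read_qpos(): joint angles.
- robot.read_joint_velocities(): joint speeds.
- robot.read_effort(): joint torques, N m.
- robot.read_tcp_pos(): TCP position.
- robot.read_orientation(): TCP orientation.
- robot.read_wrist_force(): force on the tool from outside, world axes, zero at the start.
- robot.read_moment(): the same for the moment, N m.
- robot.read_width(): opening from 0.0 (shut) to 1.0 (fully open).
- robot.read_grip_force(): force on a finger pad.
Only numpy, scipy, OpenCV 4.12 (cv2) and the standard library are available. Lean on these libraries where they do the work, as an engineer would, in place of code of your own. Each camera call takes 0.05 s, during which the arm holds its last target. There are 200 camera calls.

TASK

Take the framed circuit board off the sloping rest and stand it upright on its lower thin edge (the one on the ledge of the rest), right down in the slot of the shuttle plate and about in the middle of the slot's length, either face forward, and let go of it. Then pull the black knob of the shuttle's sprung index plunger straight up to its stop, so that the pin is well clear of its hole, and finish while still holding it up there, with the board still standing, so that I can slide the shuttle. Leave everything else on the bench where it is.

Things in the scene. Friction and masses are not known exactly. Their poses are not given: they have to be found in the camera images.
- board: Circuit board in a thin aluminium frame, 100 x 80 x 8 mm, about 120 g. Origin at the centre of its underside; x along the 100 mm, y along the 80 mm, z out of the component face (z 0 to 8 mm). It starts on the sloping rest, tilted 50 deg from level, +x end down on the ledge, -x end high, towards the robot. Its upper 45 mm overhangs the rest, free on both faces to be pinched through its thickness.
- board_foot (a point): Middle of the board's lower thin edge, the +x end (mid thickness). This edge goes down into the slot.
- board_top (a point): Middle of the board's upper thin edge, the -x end (mid thickness).
- rest: Fixed steel sloping rest that carries the board, foot 110 x 90 mm, about 60 mm high; origin at the middle of its footprint on the bench, x in the downhill direction (away from the robot). A small jar stands behind it and a small block beside it.
- shuttle: Fixed aluminium plate 110 x 250 x 12 mm on the bench; origin at the middle of its underside, z up, y along its length. On it two black slot rails (y = +5 to +95 mm, tops 41 mm above the bench, together 40 mm wide in x) and, at y = -80 mm, an aluminium bridge (102 x 30 mm, top 46 mm above the bench) carrying the index plunger, 130 mm from the slot centre.
- slot (a point): Centre of the slot's floor, on top of the plate (12 mm above the bench); the slot runs along y, is 90 mm long, open at the ends, 11 mm wide and 22 mm deep between the rails, with flared lips on top (29 mm high over the slot floor). Axes as the shuttle's.
- knob: Black round pull knob on top of the plunger, 27 mm in diameter with a 30 mm top rim, 24 mm high; origin at its middle, 78 mm above the bench when the plunger is seated (underside 66 mm, top 90 mm). It moves with the plunger. Barrel below it is 22 mm in diameter, top at 54 mm.
- plunger (a joint): Plunger travel in m, 0 = pin seated in its hole (start), 0.020 = fully back at its stop, moving straight up. The pin is 10 mm deep in its hole. A spring pulls it down with 4 N when seated, 12 N at the stop; it snaps back when let go.
- bare_board: Bystander: unframed circuit board lying flat on the bench, 95 x 65 x 10 mm, origin under its centre.
- meter: Bystander: red handheld multimeter, 90 x 180 x 40 mm, origin under its centre, long along y.
- spool: Bystander: grey spool, 60 mm diameter, 40 mm high, standing; origin under its centre.
- driver: Bystander: screwdriver 160 mm long lying behind the shuttle (its +x side); origin under its middle.
- jar: Bystander: small jar 44 mm diameter, 50 mm high, behind the rest; origin under its centre.
- dongle: Bystander: small blue adapter block 28 x 50 x 18 mm beside the rest; origin under its centre.
- tray: Bystander: grey divided parts tray 90 x 130 x 25 mm nearest the robot; origin under its centre.
Not all that is in view belongs to the job. Leave any blue, pink or turquoise look-alike of the board alone.

How it is judged:
By the outcome, as a careful person would: the job done as asked, in the order asked, and still so for the second after the job is handed in, while the arm keeps its last pose, push and grip.
It also fails if it takes over 48 s, if anything falls off the work surface, if the arm or the gripper's body presses on something with over 40 N, if the wrist force passes 120 N, or if a joint passes its speed limit or range.

## Working session

There is one attempt and no reset: what is moved stays moved. The work goes in short steps, each a Python script; the robot and the scene stay as the last script left them, time stands still between calls to the robot, and variables do not carry over. Pictures are saved under pics/ and viewed, at most 10 in all, crops included, and the job is handed in when it is done.

```bash
ls; mkdir -p pics
python3 - <<'E'
from rig import robot
import cv2,numpy as np
for n in("side","top"):
    im=robot.get_image(n); cv2.imwrite(f"pics/{n}0.png",im)
    p=robot.camera_params(n); print(n,np.round(p["intrinsics"],1).tolist(),np.round(p["camera_from_world"],4).tolist())
print(robot.read_clock(),robot.read_orientation(),robot.tip_extent)
E
```

```text
pics
side [[407.2, 0.0, 249.2], [0.0, 407.2, 190.3], [0.0, 0.0, 1.0]] [[0.7423, -0.6699, -0.015, -0.3637], [-0.5186, -0.5601, -0.646, 0.3958], [0.4243, 0.4873, -0.7632, 0.779], [0.0, 0.0, 0.0, 1.0]]
top [[434.2, 0.0, 254.2], [0.0, 434.2, 190.1], [0.0, 0.0, 1.0]] [[-0.016, -0.9997, 0.0163, 0.0721], [-0.9959, 0.0145, -0.0891, 0.5664], [0.0888, -0.0177, -0.9959, 1.3487], [0.0, 0.0, 0.0, 1.0]]
0.1 [-8.21874536e-05  2.04010002e-01  9.78968533e-01 -7.23249319e-04] 0.017
```

View pics/side0.png

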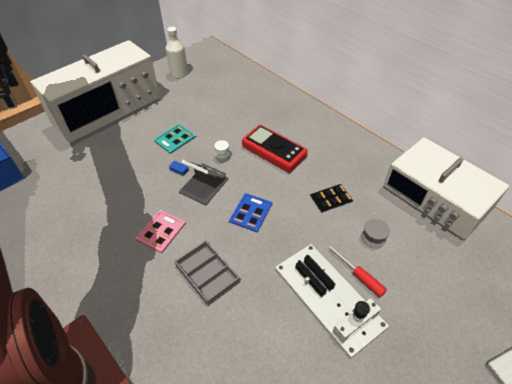

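View pics/top0.png

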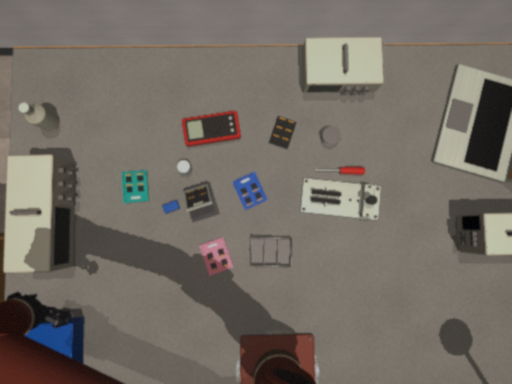

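The side view shows the rest with the board at about (203,183), the shuttle from (280,260) to (385,345) and the knob at (361,310). The top view shows the rest at (199,198), the shuttle at (341,199) and the knob at (372,200). Candidates for the board:
- the dark board on the rest, at top (199,198)
- turquoise look-alike, at (135,186)
- pink look-alike, at (216,257)
- blue look-alike, at (250,190)
- bare black board, at (283,131)

The one on the rest fits the description. I'll check it in a close crop.

Run:
```python
import cv2,numpy as np
s=cv2.imread("pics/side0.png");t=cv2.imread("pics/top0.png")
def c(im,x,y,w,h,k): return cv2.resize(im[y:y+h,x:x+w],None,fx=k,fy=k,interpolation=cv2.INTER_CUBIC)
a=c(s,165,145,66,66,6); b=c(t,165,150,66,66,6)
d=c(s,268,240,132,66*2-15,3)[:,:396]; e=c(t,295,170,99,50,4)
m=np.zeros((600,800,3),np.uint8)
m[:396,:396]=a; m[:396,400:796]=b; m[400:600,0:396]=e
cv2.imwrite("pics/crop1.png",m)
cv2.imwrite("pics/crop2.png",c(s,268,240,132,118,5)[:590,:660])
```

```text
(no output)
```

View pics/crop1.png

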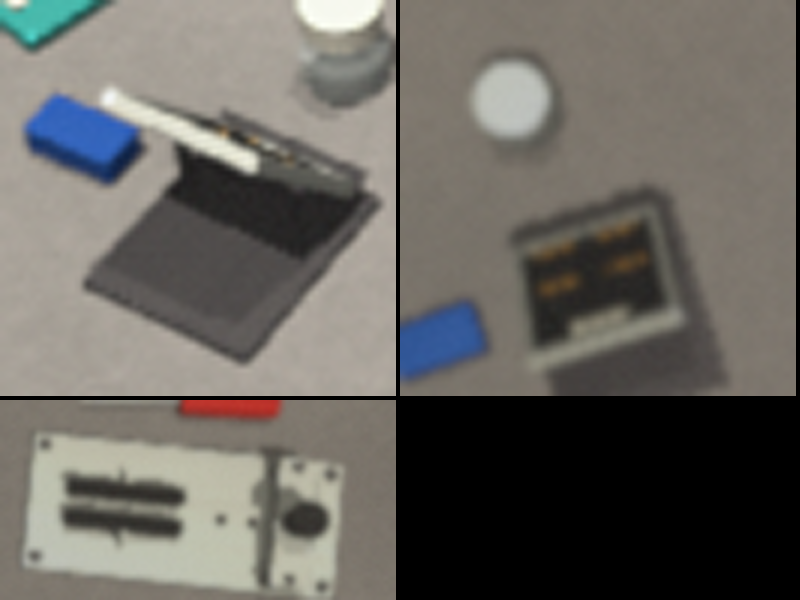

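View pics/crop2.png

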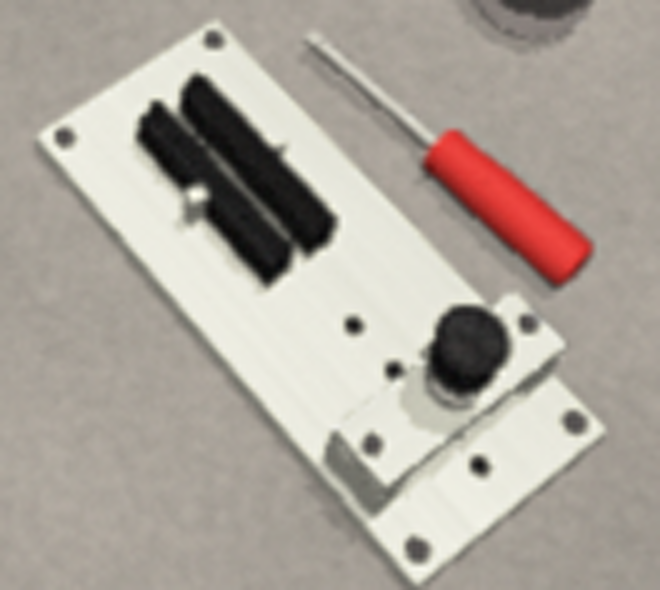

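The crop confirms the dark framed board on the rest. Its bright upper edge runs from about (182,161) to (207,172) in the side view, and from (186,211) to (212,203) in the top view. The rest's foot, the slot gap, the knob and the shuttle's corners are all clear in both views. Next I'll measure them.

```bash
cat > h.py <<'E'
import numpy as np,cv2
from rig import robot
P={n:robot.camera_params(n) for n in("side","top")}
def proj(n,X):
    T=np.array(P[n]["camera_from_world"]);c=T[:3,:3]@np.asarray(X,float)+T[:3,3];q=np.array(P[n]["intrinsics"])@c;return q[:2]/q[2]
def tri(s,t):
    M=[np.array(P[n]["intrinsics"])@np.array(P[n]["camera_from_world"])[:3] for n in("side","top")]
    X=cv2.triangulatePoints(M[0],M[1],np.array(s,float).reshape(2,1),np.array(t,float).reshape(2,1))[:,0];X=X[:3]/X[3]
    return X,np.linalg.norm(proj("side",X)-s)+np.linalg.norm(proj("top",X)-t)
def plane(n,p,z):
    T=np.array(P[n]["camera_from_world"]);R=T[:3,:3];C=-R.T@T[:3,3]
    d=R.T@np.linalg.inv(P[n]["intrinsics"])@[p[0],p[1],1];return C+d*(z-C[2])/d[2]
E
python3 - <<'E'
from h import *
s=cv2.imread("pics/side0.png");t=cv2.imread("pics/top0.png")
f=lambda x,y,ox,oy,k:np.array([ox+(x+.5)/k-.5,oy+(y+.5)/k-.5])
S1=lambda x,y:f(x,y,165,145,6); T1=lambda x,y:f(x-400,y,165,150,6)
S2=lambda x,y:f(x,y,268,240,5); T2=lambda x,y:f(x,y-400,295,170,4)
def rect(im,x,y,w,h,th,k=6):
    g=cv2.resize(cv2.cvtColor(im,6)[y:y+h,x:x+w],None,fx=k,fy=k,interpolation=cv2.INTER_CUBIC)
    m=(g>th).astype(np.uint8) if th>0 else (g<-th).astype(np.uint8)
    c=max(cv2.findContours(m,0,1)[0],key=cv2.contourArea)
    return np.array([f(*q,x,y,k) for q in cv2.boxPoints(cv2.minAreaRect(c))])
print("side band",rect(s,175,152,40,26,165).round(2).tolist())
print("top frame",rect(t,182,178,36,36,125).round(2).tolist())
print("side knob",rect(s,350,297,24,22,-60).round(2).tolist(),"top knob",rect(t,362,190,20,20,-70).round(2).tolist())
def pr(n,r):print(n,r[0].round(4),"err px",round(r[1],2))
pr("edge L",tri(S1(105,100),T1(527,365)));pr("edge R",tri(S1(250,172),T1(685,318)))
for n,p in dict(A=(85,285),B=(243,360),C=(380,203)).items(): print("rest",n,plane("side",S1(*p),0.003).round(4))
for n,a,b in(("NW",(217,22),(37,432)),("SW",(38,137),(22,566)),("SE",(418,585),(330,598)),("NE",(606,430),(343,463))):
    pr("plate "+n,tri(S2(*a),T2(*b)));print("  z12",plane("side",S2(*a),.012).round(4),plane("top",T2(*b),.012).round(4))
for n,a,b in(("gap N",(172,93),(65,504)),("gap S",(300,252),(184,511))): pr(n,tri(S2(*a),T2(*b)));print("  z41",plane("side",S2(*a),.041).round(4),plane("top",T2(*b),.041).round(4))
E
```

```text
side band [[179.80999755859375, 161.64999389648438], [181.86000061035156, 157.47999572753906], [208.22999572753906, 170.42999267578125], [206.17999267578125, 174.60000610351562]]
top frame [[185.0399932861328, 209.3300018310547], [210.60000610351562, 200.52000427246094], [211.50999450683594, 203.16000366210938], [185.9600067138672, 211.97999572753906]]
side knob [[350.010009765625, 312.04998779296875], [359.7200012207031, 298.6199951171875], [371.30999755859375, 306.989990234375], [361.6099853515625, 320.4200134277344]] top knob [[365.2099914550781, 202.49000549316406], [366.010009765625, 195.22000122070312], [376.1499938964844, 196.35000610351562], [375.3399963378906, 203.61000061035156]]
edge L [0.5029 0.2707 0.0911] err px 0.54
edge R [0.5237 0.1927 0.0924] err px 1.85
rest A [0.4685 0.261  0.003 ]
rest B [0.4943 0.1785 0.003 ]
rest C [0.5983 0.2084 0.003 ]
plate NW [ 0.6058 -0.0961  0.0097] err px 0.87
  z12 [ 0.6035 -0.0962  0.012 ] [ 0.6064 -0.0965  0.012 ]
plate SW [ 0.4987 -0.0818  0.0082] err px 0.63
  z12 [ 0.4964 -0.0827  0.012 ] [ 0.4992 -0.0818  0.012 ]
plate SE [ 0.4695 -0.3282  0.0064] err px 0.65
  z12 [ 0.4666 -0.3282  0.012 ] [ 0.4699 -0.327   0.012 ]
plate NE [ 0.577  -0.3417  0.0088] err px 1.4
  z12 [ 0.5738 -0.3409  0.012 ] [ 0.5779 -0.342   0.012 ]
gap N [ 0.5475 -0.1151  0.0328] err px 0.92
  z41 [ 0.5445 -0.1187  0.041 ] [ 0.546  -0.1131  0.041 ]
gap S [ 0.5378 -0.2075  0.0258] err px 2.62
  z41 [ 0.5276 -0.2091  0.041 ] [ 0.5391 -0.2063  0.041 ]
```

Both views agree to about 3 mm, a systematic offset in side x, so I'll average them. The plate comes out at 248 x 108 mm with yaw about -6.8°, and the rest foot at 108 x 86 mm with yaw about 16°. Now I'll refine the edge line and the knob, then check IK.

```bash
cat >> h.py <<'E'
from scipy.spatial.transform import Rotation as Ro
def quat(z,y):
    z=z/np.linalg.norm(z);y=y-z*(y@z);y/=np.linalg.norm(y)
    q=Ro.from_matrix(np.c_[np.cross(y,z),y,z]).as_quat();return q[[3,0,1,2]]
def rz(a):return Ro.from_euler('z',a,degrees=True).as_matrix()
E
python3 - <<'E'
from h import *
def edge(n,us,v0,v1):
    g=cv2.GaussianBlur(cv2.cvtColor(cv2.imread(f"pics/{n}0.png"),6),(3,3),0).astype(float);out=[]
    for i,u in enumerate(us):
        c=(v0+(v1-v0)*i/(len(us)-1)); r=np.arange(int(c)-5,int(c)+7); col=g[r,u]; k=np.argmax(col)
        lo=col[k:].min(); h=(col[k]+lo)/2; j=k
        while col[j]>h:j+=1
        out.append((u,r[j-1]+(col[j-1]-h)/(col[j-1]-col[j])))
    out=np.array(out); p=np.polyfit(*out.T,1); print(n,p,"res",np.std(np.polyval(p,out[:,0])-out[:,1]).round(2)); return p
ps=edge("side",range(185,205),162,172); pt=edge("top",range(189,210),209,202)
pl=lambda n,p:None
L=[]
for us,ut in((181.0,186.3),(193.5,199),(206.5,211.7)):
    print("edge pt",[x if np.isscalar(x) else x.round(4) for x in tri((us,np.polyval(ps,us)),(ut,np.polyval(pt,ut)))])
# 3D line yaw: top line cast on plane z=.094, side likewise
for n,p,a,b in(("side",ps,181,206.5),("top",pt,186.3,211.7)):
    A,B=[plane(n,(u,np.polyval(p,u)),.094) for u in(a,b)];d=A-B;print(n,A.round(4),B.round(4),"len",np.linalg.norm(d).round(4),"yaw",np.degrees(np.arctan2(-d[0],d[1])).round(2))
# knob: dark blob centroid (visible top disc + side)
for n,(x,y,w,h),th in(("side",(350,297,24,22),60),("top",(362,190,20,20),70)):
    g=cv2.cvtColor(cv2.imread(f"pics/{n}0.png"),6)[y:y+h,x:x+w]
    m=(g<th).astype(np.uint8); c=max(cv2.findContours(m,0,1)[0],key=cv2.contourArea);b=cv2.boundingRect(c);print(n,x+b[0],y+b[1],b[2:],[ (x+b[0]+(b[2]-1)/2), (y+b[1]+(b[3]-1)/2)])
for X in([.5273,-.2913,.078],[.5273,-.2913,.09],[.5426,-.1622,.041]):print(X,proj("side",X).round(1),proj("top",X).round(1))
for sg in(1,-1):
  Rr=rz(16.5);bx=Rr@[np.cos(np.radians(50)),0,-np.sin(np.radians(50))];bn=Rr@[np.sin(np.radians(50)),0,np.cos(np.radians(50))]
  top=np.array([.512,.232,.0965])
  for d in(-.10,.0,.02):
    q=robot.ik(top+bx*d,quat(bx,sg*bn));print(sg,d,None if q is None else np.round(q,2))
  Rs=rz(-6.8)
  for z in(.2,.1):
    q=robot.ik([.5426,-.1622,z],quat(np.array([0,0,-1.]),sg*(Rs@[1.,0,0])));print(" slot",None if q is None else np.round(q,2))
  for ax in([1.,0,0],[0,1.,0]):
    q=robot.ik([.5273,-.2913,.077],quat(np.array([0,0,-1.]),sg*(Rs@ax)));print(" knob",None if q is None else np.round(q,2))
E
```

```text
side [ 0.43077769 84.49522903] res 0.32
top [ -0.31597282 270.74571437] res 0.09
edge pt [array([0.4984, 0.2691, 0.0909]), np.float64(0.6121577194396004)]
edge pt [array([0.5099, 0.231 , 0.0919]), np.float64(0.47944976923276655)]
edge pt [array([0.5216, 0.1928, 0.0926]), np.float64(0.2310050142487202)]
side [0.4962 0.2669 0.094 ] [0.5206 0.1919 0.094 ] len 0.0789 yaw 18.03
top [0.499  0.2683 0.094 ] [0.5218 0.1925 0.094 ] len 0.0791 yaw 16.76
side 354 302 (15, 17) [361.0, 310.0]
top 366 196 (10, 8) [370.5, 199.5]
[0.5273, -0.2913, 0.078] [361.9 309.8] [371.1 200. ]
[0.5273, -0.2913, 0.09] [363.1 307.2] [372.3 199.7]
[0.5426, -0.1622, 0.041] [315.9 271.3] [326.5 196.5]
1 -0.1 None
1 0.0 [-0.49  0.01 -0.15  2.39  1.28  0.24 -1.54]
1 0.02 [-0.71  0.06  0.08  2.39  1.46  0.21 -1.73]
 slot [-0.65  0.3   1.04  1.78 -0.28  1.22  0.35]
 slot [-0.57  0.43  0.97  1.88 -0.41  1.05  0.44]
 knob [-0.19  0.49  0.79  1.8  -0.4   1.02  0.64]
 knob [-0.27  0.53  0.9   1.8  -0.48  1.04  2.27]
-1 -0.1 None
-1 0.0 [ 0.29  0.06 -0.92  2.36  1.33  0.27  1.58]
-1 0.02 [-0.82  0.06  0.19  2.39  1.46  0.21  1.42]
 slot [-0.83  0.51  1.38  1.78 -0.53  1.3  -2.58]
 slot [-0.72  0.59  1.22  1.88 -0.61  1.12 -2.52]
 knob [-0.44  0.73  1.21  1.81 -0.75  1.16 -2.23]
 knob [-0.17  0.48  0.77  1.8  -0.39  1.02 -0.95]
```

Run:
```python
from h import *
t=np.radians(50);Rr=rz(17.2);bx=Rr@[np.cos(t),0,-np.sin(t)];bn=Rr@[np.sin(t),0,np.cos(t)];by=Rr@[0,1.,0]
top=np.array([.509,.231,.0935])+.004*bn;Rs=rz(-6.8)
for sg in(1,-1):
 for ph in(-60,-45,-30,-15,0,15,30,45,60):
  c,s=np.cos(np.radians(ph)),np.sin(np.radians(ph)); z=c*bx+s*by
  g=top+bx*.02
  r=[robot.ik(g-z*k,quat(z,sg*bn)) for k in(.0,.02,.04,.06,.08)]
  l=[robot.ik(g+[0,0,k],quat(z,sg*bn)) for k in(.03,.06,.1)]
  zs=np.array([0,0,-c])+s*(Rs@[0,1.,0])
  p=[robot.ik([.5426,-.1622,h],quat(zs,sg*(Rs@[1.,0,0]))) for h in(.092,.13,.16)]
  print(sg,ph,*[''.join('.Y'[x is not None] for x in v) for v in(r,l,p)],None if r[0] is None else r[0].round(2), None if p[0] is None else p[0].round(2))
```

```text
1 -60 YYYYY YYY YYY [-1.35  0.71  0.37  1.88  0.86  1.29 -1.69] [-0.82  0.7   0.65  1.88  0.62  1.17 -0.72]
1 -45 YYYYY YYY YYY [-1.29  0.5   0.3   2.05  1.    1.09 -1.73] [-0.75  0.54  0.66  1.91  0.5   1.07 -0.56]
1 -30 YYYYY YYY YYY [-1.16  0.31  0.21  2.2   1.14  0.87 -1.74] [-0.7   0.44  0.73  1.92  0.28  0.98 -0.29]
1 -15 YYYYY YYY YYY [-0.96  0.15  0.13  2.32  1.29  0.58 -1.72] [-0.65  0.4   0.85  1.91 -0.04  0.95  0.06]
1 0 YY... YYY YYY [-0.82  0.06  0.2   2.39  1.47  0.19 -1.73] [-0.57  0.45  0.97  1.88 -0.42  1.04  0.46]
1 15 Y.... YYY YYY [-0.59  0.08  0.23  2.4   4.52  0.24  1.71] [-0.36  0.5   0.93  1.84 -0.69  1.2   0.73]
1 30 YYYYY YYY YYY [ 0.53  0.29 -0.72  2.29 -1.44  0.45  1.68] [-0.15  0.6   0.85  1.78 -0.89  1.41  0.92]
1 45 YYYYY YYY YYY [ 0.48  0.45 -0.53  2.18 -1.3   0.77  1.7 ] [-0.02  0.77  0.87  1.71 -1.09  1.68  1.08]
1 60 YYYYY YYY YYY [-0.02  0.59  0.11  2.05 -1.39  1.29  1.82] [ 0.17  0.86  0.72  1.64 -1.17  1.85  1.14]
-1 -60 YYYYY YYY YYY [-1.06  0.68  0.01  1.86  1.02  1.45  1.36] [-0.44  0.6   0.17  1.86  0.86  1.35  2.24]
-1 -45 YYYYY YYY YYY [-1.05  0.49  0.02  2.04  1.09  1.2   1.36] [-0.42  0.46  0.24  1.89  0.69  1.18  2.44]
-1 -30 YYYYY YYY YYY [-1.    0.3   0.04  2.19  1.18  0.91  1.38] [ 0.77  0.62 -1.1   1.85  1.03  1.44  2.32]
-1 -15 YYYYY YYY YYY [-0.92  0.15  0.09  2.32  1.29  0.58  1.42] [ 0.93  0.54 -1.09  1.84  0.79  1.23  2.56]
-1 0 YY... YYY YYY [-0.81  0.06  0.19  2.39  1.47  0.2   1.41] [-0.72  0.6   1.22  1.89 -0.64  1.11 -2.51]
-1 15 Y.... YYY YYY [-0.59  0.08  0.23  2.4   4.52  0.24 -1.43] [-0.52  0.69  1.21  1.84 -0.89  1.34 -2.25]
-1 30 YYYYY YYY YYY [ 0.53  0.29 -0.72  2.29 -1.44  0.45 -1.46] [-0.34  0.83  1.21  1.79 -1.11  1.62 -2.07]
-1 45 YYYYY YYY YYY [ 0.14  0.4  -0.15  2.19 -1.42  0.9  -1.38] [-0.19  1.    1.2   1.72 -1.3   1.92 -1.94]
-1 60 YYYYY YYY YYY [ 0.04  0.59  0.04  2.05 -1.37  1.26 -1.33] [ 0.    1.03  1.01  1.65 -1.34  2.04 -1.92]
```

Approaching straight down the slope is at the joint limit. I'll tilt the tool 20° in the board's plane, with the body leaning towards +y, away from the knob.

```bash
cat >> h.py <<'E'
t=np.radians(50);Rr=rz(17.2);bx=Rr@[np.cos(t),0,-np.sin(t)];bn=Rr@[np.sin(t),0,np.cos(t)];by=Rr@[0,1.,0]
top=np.array([.509,.231,.0935])+.004*bn;Rs=rz(-6.8)
c,s=np.cos(np.radians(-20)),np.sin(np.radians(-20))
zt=c*bx+s*by;Qg=quat(zt,bn);G=top+.02*bx
zs=np.array([0,0,-c])+s*(Rs@[0,1.,0]);Qs=quat(zs,Rs@[1.,0,0])
def shot(name,boxes,k=4):
    ims=[]
    for n,(x,y,w,h) in boxes: ims.append(cv2.resize(robot.get_image(n)[y:y+h,x:x+w],None,fx=k,fy=k,interpolation=cv2.INTER_CUBIC))
    cv2.imwrite(f"pics/{name}.png",np.hstack(ims))
E
python3 - <<'E'
from h import *
robot.grip(.5)
robot.move_ptp(G-.08*zt,Qg)
robot.move_l(G-.0*zt,Qg,feed=.08)
print(robot.read_clock(),robot.read_tcp_pos(),G,robot.read_wrist_force(),robot.read_width())
shot("g1",[("side",(150,120,100,100)),("top",(150,150,100,100))])
E
```

```text
3.2917 [0.52410797 0.23601363 0.08101816] [0.52420796 0.23570765 0.08075026] [-0.6650317   0.25953935 -0.14753386] 0.49953288731501894
```

View pics/g1.png

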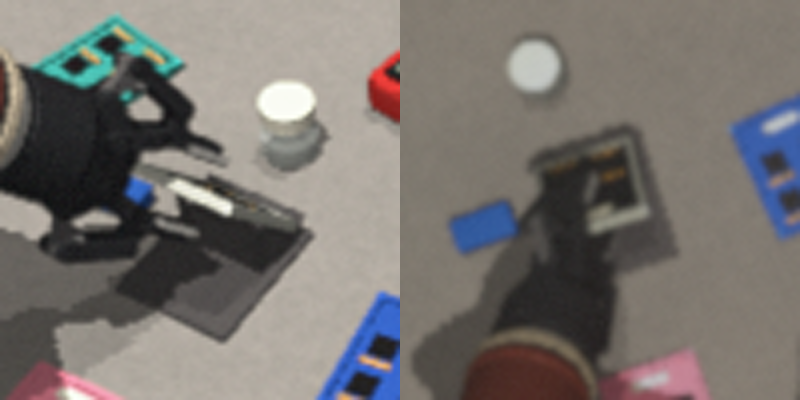

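The jaws straddle the upper edge, with one finger above the board (side crop (222,158)) and one below it (195,232). Nothing is touching. Next: grip and lift.

Run:
```python
from h import *
robot.grip(0.0)
print(robot.read_width(),robot.read_grip_force(),robot.read_wrist_force(),robot.read_tcp_pos().round(4))
p=robot.read_tcp_pos()
robot.move_l(p+.03*np.array([0,0,1.])-.02*bx,feed=.08)
robot.move_l(robot.read_tcp_pos()+[0,0,.09],feed=.2)
print(robot.read_width(),robot.read_wrist_force())
# slot hover: foot 80 mm below TCP along board
S=np.array([.5426,-.1622,.012]); H=S+[0,0,.080+.065]
robot.move_ptp(H,Qs)
robot.pause(.2)
print(robot.read_clock(),robot.read_tcp_pos().round(4),H,robot.read_wrist_force())
shot("h1",[("side",(265,185,100,110)),("top",(295,150,100,110))])
```

```text
0.08920674455741781 59.012855887413025 [-2.69027438 -0.15224709  5.32868321] [0.5244 0.236  0.0813]
0.08221237456660913 [-0.47316071 -0.10837124 -1.00850979]
6.8167 [ 0.5427 -0.1612  0.1568] [ 0.5426 -0.1622  0.157 ] [-0.71734803 -0.61655944 -0.69815362]
```

View pics/h1.png

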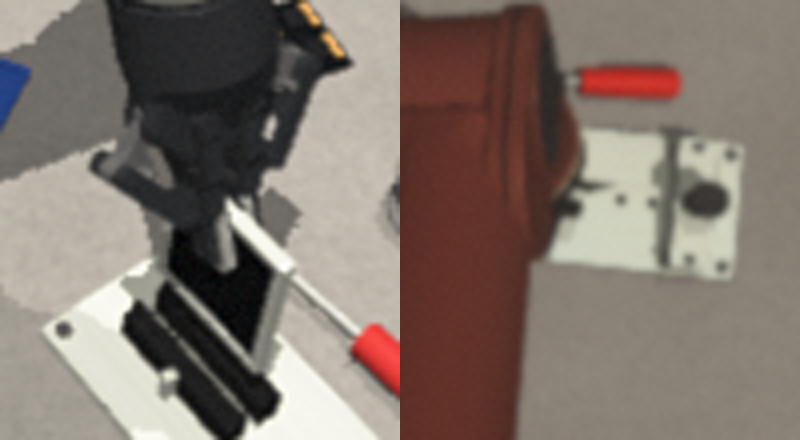

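The board hangs upright above the slot, its lower edge at about side crop (165,278) to (260,373). I'll check the alignment at higher magnification, with the predicted foot edge and rail outline overlaid.

Run:
```python
from h import *
im=robot.get_image("side");cv2.imwrite("pics/side_h.png",im)
x,y,w,h,k=285,225,62,66,9
a=cv2.resize(im[y:y+h,x:x+w],None,fx=k,fy=k,interpolation=cv2.INTER_CUBIC)
S=np.array([.5426,-.1622,0])
def pt(dx,dy,z): return tuple(int(v) for v in ((proj("side",S+Rs@[dx,dy,0]+[0,0,z])-[x,y]+.5)*k-.5))
for q,col in(([(-.02,-.045,.041),(.02,-.045,.041),(.02,.045,.041),(-.02,.045,.041)],(0,255,255)),([(-.004,-.039,.0768),(.004,-.039,.0768),(.004,.041,.0768),(-.004,.041,.0768)],(0,0,255)),([(0,-.045,.041),(0,.045,.041)],(0,255,0))):
    cv2.polylines(a,[np.array([pt(*p) for p in q])],True,col,1)
cv2.imwrite("pics/h2.png",a)
```

```text
(no output)
```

View pics/h2.png

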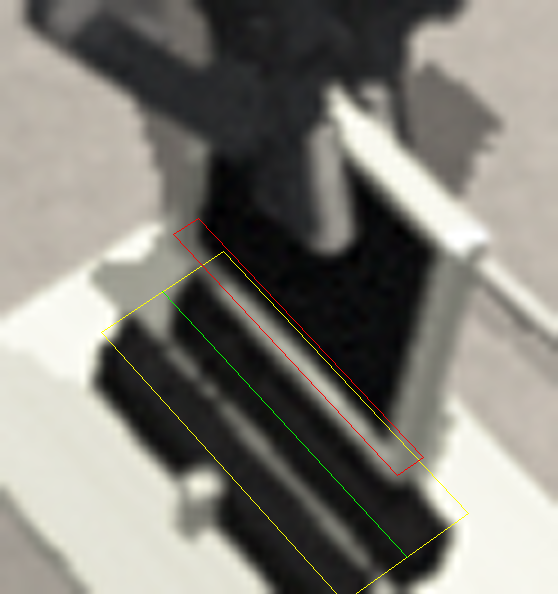

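The foot edge sits where the robot's pose predicts (red). The bright strip between the rails is the slot floor, seen past the near rail. I'll fit it in both views to pin the slot's centre line.

Run:
```python
from h import *
S=np.array([.5426,-.1622,0])
for n,a,b in(("side",(303.5,262.8),(327.5,288.8)),("top",(312.5,195.8),(339.5,198))):
    k=8;g=cv2.cvtColor(cv2.imread(f"pics/{n}0.png"),6).astype(np.float32)
    a,b=np.array(a),np.array(b);d=(b-a)/np.linalg.norm(b-a);nn=np.array([-d[1],d[0]]);pts=[];amp=[]
    for f in np.linspace(.08,.92,25):
        o=np.arange(-3.5,3.51,.1);q=a+(b-a)*f+o[:,None]*nn
        v=cv2.remap(g,q[:,0].astype(np.float32),q[:,1].astype(np.float32),cv2.INTER_CUBIC)[:,0]
        m=np.abs(o)<1.6; i=np.argmax(np.where(m,v,-1)); pts.append((f,o[i],v[i]))
    pts=np.array(pts); p=np.polyfit(pts[:,0],pts[:,1],1);r=np.polyval(p,pts[:,0])-pts[:,1]
    kp=np.abs(r)<np.std(r)*1.5;p=np.polyfit(pts[kp,0],pts[kp,1],1)
    print(n,p.round(2),"res",np.std(r).round(2),pts[::4,2].round())
    for f in(.05,.5,.95):
        X=plane(n,a+(b-a)*f+np.polyval(p,f)*nn,.012);print("  local xy mm",((Rs.T@(X-S))[:2]*1000).round(1))
# rail outer dark extents across, top view (z .041 plane)
g=cv2.cvtColor(cv2.imread("pics/top0.png"),6)[180:215,295:360]
m=(g<110).astype(np.uint8);n_,l,st,ce=cv2.connectedComponentsWithStats(m)
for s,c_ in zip(st[1:],ce[1:]):
    if s[4]>40: X=plane("top",c_+[295,180],.041);print("rail",s.tolist(),((Rs.T@(X-S))[:2]*1000).round(1))
```

```text
side [0.4 0.2] res 0.08 [ 92.  59. 104.  92.  84. 105.  83.]
  local xy mm [ 4.2 39.4]
  local xy mm [4. 2.]
  local xy mm [  3.9 -33.8]
top [ 0.94 -1.24] res 0.13 [128. 129. 131. 119. 135. 131. 143.]
  local xy mm [ 4.1 35.6]
  local xy mm [ 3.7 -3.4]
  local xy mm [  3.2 -42.5]
rail [17, 9, 29, 8, 145] [12.5  4.2]
rail [16, 16, 29, 8, 163] [-10.8   5. ]
```

The slot's yaw and centre agree with the target to about 1 mm. I'll lower the board with force monitoring.

Run:
```python
from h import *
S=np.array([.5426,-.1612,.012])
f0=robot.read_wrist_force();print("base",f0.round(2),robot.read_moment().round(2))
for d in(.032,.025,.018,.012,.008,.006,.004,.003,.002,.001,0,-.001,-.002,-.003,-.004):
    robot.move_l(S+[0,0,.080+d],Qs,feed=.06)
    f=robot.read_wrist_force()-f0;print(d,f.round(1),robot.read_tcp_pos().round(4))
    if f[2]>6 or np.hypot(*f[:2])>10:break
print(robot.read_clock(),robot.read_width())
shot("i1",[("side",(270,190,100,110))],5)
```

```text
base [ 0.66  0.05 -1.02] [ 0.43 -0.07  0.02]
0.032 [ 0.5  0.9 -0. ] [ 0.5427 -0.1614  0.1241]
0.025 [-0.3  0.6 -0.2] [ 0.5424 -0.1612  0.1167]
0.018 [-1.2 -0.3  0. ] [ 0.5423 -0.1612  0.1096]
0.012 [-0.7  0.4  0.1] [ 0.5423 -0.1612  0.1036]
0.008 [-0.8  0.6 -0.3] [ 0.5424 -0.1612  0.0998]
0.006 [ 0.3 -0.1  0. ] [ 0.5425 -0.1612  0.0979]
0.004 [ 0.3  0.4 -0.6] [ 0.5426 -0.1612  0.0959]
0.003 [-0.5 -0.  -0.3] [ 0.5426 -0.1612  0.095 ]
0.002 [1.  0.2 0.4] [ 0.5426 -0.1612  0.094 ]
0.001 [-3.3  1.3 10.6] [ 0.5429 -0.1614  0.0938]
9.95 0.08216783758670995
```

View pics/i1.png

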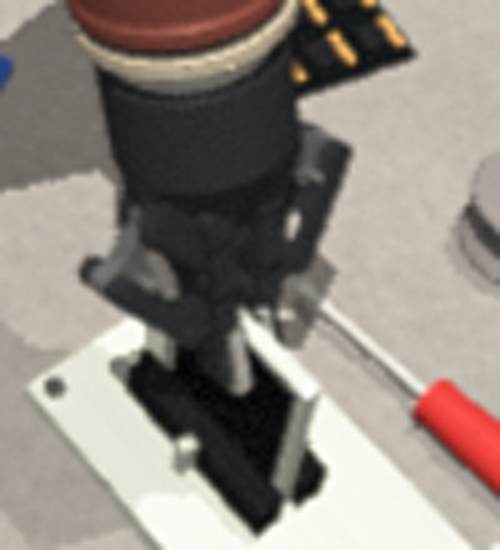

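The board met the floor at TCP z = 0.0938 with no side force, so it is fully down in the slot. Its near end looks about 3 mm off centre towards -y, so I'll nudge it, seat it again, release and retreat.

Run:
```python
from h import *
S=np.array([.5426,-.1612,.0])+Rs@[0,.003,0]
p=np.array([.5426,-.1612,.0955])
robot.move_l(p,Qs,feed=.05);robot.move_l(S+[0,0,.0955],Qs,feed=.05)
f0=robot.read_wrist_force()
for z in(.0942,.0935,.093,.0925):
    robot.move_l(S+[0,0,z],Qs,feed=.05);f=robot.read_wrist_force()-f0;print(z,f.round(1))
    if f[2]>5:break
q=robot.read_tcp_pos()
robot.move_l(S+[0,0,.0943],Qs,feed=.05)
robot.grip(.45);print(robot.read_width(),robot.read_wrist_force())
robot.move_l(robot.read_tcp_pos()-.07*zs,Qs,feed=.12)
K=np.array([.5273,-.2913,.0]); Qk=quat(np.array([0,0,-1.]),Rs@[1.,0,0])
robot.move_l(robot.read_tcp_pos()+[0,0,.06],feed=.2)
robot.move_ptp(K+[0,0,.19],Qk)
robot.grip(.75)
print(robot.read_clock(),robot.read_tcp_pos().round(4))
shot("j1",[("side",(270,200,125,145)),("top",(295,165,65,145))],4)
```

```text
0.0942 [ 0.5 -1.2  0.6]
0.0935 [-1.7 -1.4  5.3]
0.44979450963797024 [ 0.7117227  -0.0382033   0.04588118]
13.9 [ 0.5279 -0.2902  0.19  ]
```

View pics/j1.png

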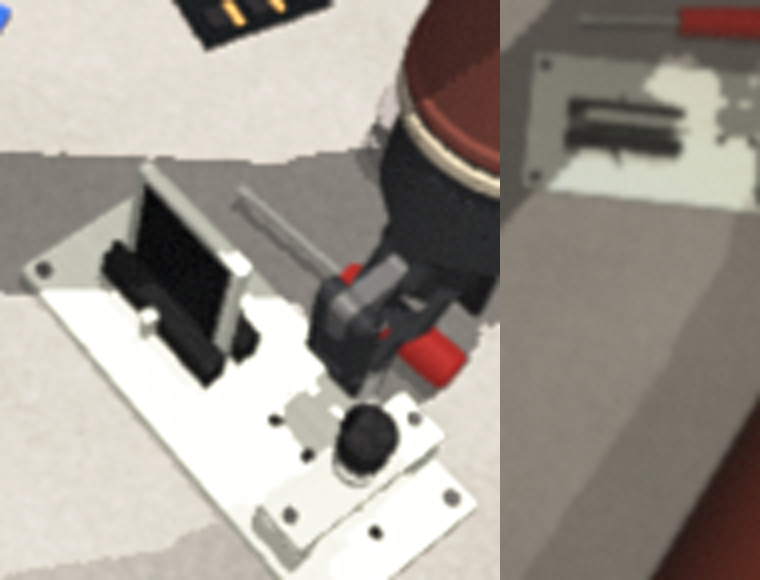

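The board stands upright in the slot, from about (145,165) to (240,265) in the left crop, with its faces free. The knob is at (366,438), and the gripper is above it. Now for the plunger.

Run:
```python
from h import *
X,e=tri((361,310),(370.5,199.5));print("knob tri",X.round(4),round(e,2))
K=np.array([.5275,-.2895,0]);Qk=quat(np.array([0,0,-1.]),Rs@[1.,0,0])
assert np.linalg.norm(X[:2]-K[:2])<.005 and .065<X[2]<.092
robot.move_l(K+[0,0,.19],Qk,feed=.1)
robot.move_l(K+[0,0,.0765],Qk,feed=.12);print(robot.read_tcp_pos().round(4),robot.read_wrist_force().round(1))
robot.grip(0.);print("grip",robot.read_width()*85,robot.read_grip_force(),robot.read_wrist_force().round(1))
p=robot.read_tcp_pos();f0=robot.read_wrist_force()
for d in(.005,.010,.015,.018,.019,.020,.021,.022,.023):
    robot.move_l([p[0],p[1],p[2]+d],Qk,feed=.04);robot.pause(.1);f=robot.read_wrist_force()
    print(d,(robot.read_tcp_pos()-p).round(4),f.round(1))
    if f[2]<-24:break
print(robot.read_width()*85,robot.read_clock())
shot("k1",[("side",(270,200,125,145)),("top",(295,165,65,145))],4)
```

```text
knob tri [ 0.5285 -0.2901  0.0737] 0.59
[ 0.5279 -0.2899  0.0773] [ 0.5 -0.1  0.5]
grip 26.117412609671856 58.37188124656677 [-3.1  2.6  7.5]
0.005 [-0.0001  0.0001  0.0047] [ 0.4 -0.9 -6. ]
0.01 [-0.0001  0.      0.0098] [ 2.3 -1.5 -8.9]
0.015 [-0.0001  0.0001  0.0147] [ 2.2 -2.3 -9.7]
0.018 [-0.0001  0.0001  0.0178] [  1.7  -2.7 -11.8]
0.019 [-0.0001  0.0001  0.0189] [  2.3  -2.  -12. ]
0.02 [-0.0001  0.0001  0.0199] [  2.1  -2.5 -12.1]
0.021 [-0.0001  0.0001  0.0205] [  4.1  -2.3 -18.7]
0.022 [-0.0002  0.0001  0.0207] [  6.8  -5.4 -27.2]
26.420550592054095 18.6833
```

View pics/k1.png

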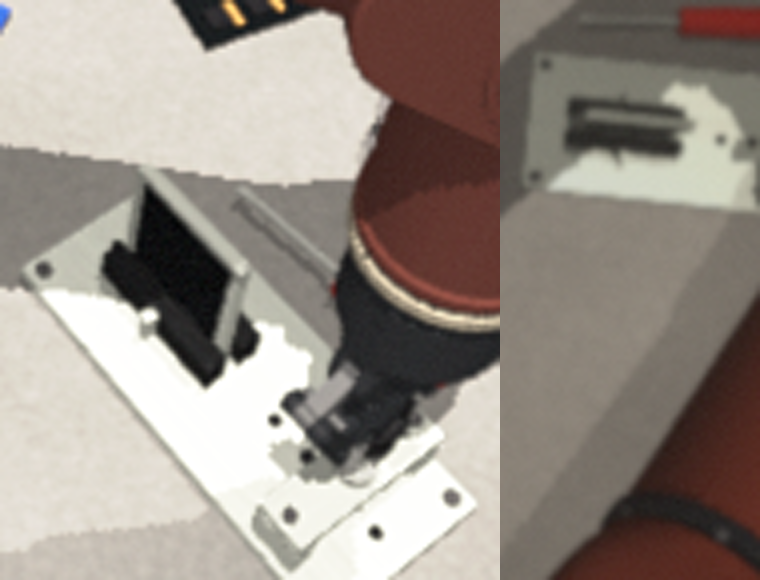

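The pull force rose along the spring line to 12 N at 20 mm, then climbed steeply, so the plunger is at its stop. The board still stands, at (145,165) to (240,265) in the crop. I'll ease the excess pull a little, check, and hand in.

Run:
```python
from h import *
p=robot.read_tcp_pos();robot.move_l([p[0],p[1],p[2]+.0002],feed=.02);robot.pause(.5)
f1=robot.read_wrist_force();robot.pause(.5);f=robot.read_wrist_force();print(f1.round(1),f.round(1),robot.read_tcp_pos()-p,robot.read_width()*85,robot.read_clock())
if -35<f[2]<-13: print(robot.hand_in())
```

```text
[  5.2  -2.9 -19.1] [  4.5  -4.2 -19.4] [ 1.28498885e-05 -2.73905771e-05 -1.99103664e-04] 26.49054775319333 20.0333
the job is handed in; nothing more can be done
None
```

The job is handed in at about 20 s: the board stands released in the slot, roughly mid-length, and the gripper is holding the plunger knob up at its 20 mm stop, pulling steadily at about 19 N.

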